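Feed the inspection slide one step by its hand wheel

TASK

Feed the clamped nippers one step along the inspection slide: push the flat hand wheel round by its upright handle, clockwise seen from above, through exactly one full turn, so that the handle stops where it started, and then leave it. Push the handle gently with the fingers rather than gripping it hard or forcing it, do not run on past the full turn, and leave the loose things round the slide where they are.

Things in the scene. Friction and masses are not known exactly. Their poses are not given: they have to be found in the camera images.
- slide_bed: the fixed inspection slide: a grey bed plate 130 x 400 x 12 mm with a grey gearbox block 96 x 96 mm (top 56 mm up) at one end, under the hand wheel. Its origin is on the worktop directly under the wheel's axis; its y axis runs along the rails, from the wheel towards the carriage; x across, z up. The plate reaches from y = -85 to +315 mm, the end block is 56 mm high
- wheel_hub (a point): point on the upright axis of the hand wheel, at the height of the wheel rim's upper side (82 mm above the worktop). The wheel lies flat: three spokes, rim centre line 60 mm from the axis, rim bar 14 mm thick, so 134 mm over all; the hub rises 5 mm above this point
- handle_top (a point): middle of the top end of the wheel's only handle, an upright black barrel 19 mm thick (fixed, does not spin), standing on the rim over a spoke, 60 mm from the axis; the barrel reaches from 85 to 137 mm above the worktop. This point is 137 mm above the worktop and goes round with the wheel
- wheel (a joint): angle of the hand wheel in rad, growing clockwise seen from above; one turn is 6.283. It starts anywhere between -2.5 and 2.5, and no stop is near. Friction only, no spring: about 2 to 4 N at the handle turns it slowly; it stays where it is left
- carriage_top (a point): centre of the top of the aluminium carriage (94 x 70 mm, top 52 mm up) with steel nippers clamped across it, their tops and the clamp's at most 81 mm up. The wheel drives it along the rails, 24 mm a turn, away from the wheel when the wheel turns clockwise
- tape_roll: loose blue roll of tape, 62 mm across, 19 mm high; origin at the centre of its underside; stands about 190 mm from the wheel's axis
- forceps: loose steel forceps, 131 x 24 x 10 mm, lying flat; origin at the centre of the underside, long axis x
- timer: loose white kitchen timer, 66 x 66 x 47 mm, grey dial on top; origin at the centre of the underside
- small_carton: loose white card carton, 103 x 63 x 53 mm; origin at the centre of the underside

How it is judged (in metres and radians):
On the way:
1. the handle has been pushed half way round, to the far side of the wheel (distance of handle_top from where it was at the start of the episode above 0.115 m), for 0.05 s.
At the end, for the whole second after the job is handed in: The wheel has made one whole turn clockwise from where it stood (not none, not two, not anticlockwise) and is at rest; its handle is within 12 mm (about 11 degrees) of where it started; the carriage has fed 22 to 26 mm; the tape roll, forceps, timer and carton are within 20 mm of where they stood (distance of handle_top from where it was at the start of the episode below 0.012 m and value of joint wheel between 3.1 and 9.4 rad and velocity of joint wheel between -0.03 and 0.03 rad/s and distance of carriage_top from where it was at the start of the episode between 0.022 and 0.026 m and distance of each of tape_roll, forceps, timer, small_carton from where it was at the start of the episode below 0.02 m); the robot touches nothing.
It fails at once if the wheel is run more than an eighth of a turn past the full turn (distance of carriage_top from where it was at the start of the episode above 0.027 m).
It fails at once if the handle is forced or gripped hard (over 25 N) (contact force between the fingers and wheel above 25 N).
It fails at once if the tape roll, forceps, timer or small carton is shoved away (over 20 mm) (distance of any of tape_roll, forceps, timer, small_carton from where it was at the start of the episode above 0.02 m).
It fails at once if one of them is lifted (over 12 mm) (height (world z) of any of tape_roll, forceps, timer, small_carton above 0.012 m).
It also fails if it takes over 54 s, if anything falls off the work surface, if the arm or the gripper's body presses on something with over 40 N, if the wrist force passes 120 N, or if a joint passes its speed limit or range.

ROBOT

A 6-joint arm with a two-finger parallel gripper is mounted at the origin on a cart in front of the work surface, level with it; the furniture and walls round the work are solid. World frame = base frame: x ahead of the robot, y to its left, z up, the work surface at z = 0. Lengths are in m, angles in degrees, forces in N, time in s.
With the tool pointing down it reaches from about 0.25 to 0.725 m from the base axis. Payload 9.7 kg.
Tool frame: the origin (TCP) lies between the finger pads; the fingertips stand 11 mm ahead of it and the grasp point (between the pads) lies 8 mm behind it; z points along the fingers, x is the direction in which the jaws open and shut, and the axes are right-handed (so a half turn about z gives the same grasp; the last joint's range is limited). The gripper opens to 85 mm and grips with 20 to 120 N. Pads are 22 mm wide; open, the fingers measure 114 mm over their backs; the gripper's body (76 mm by 85 mm) begins 54 mm behind the grasp point. The pads swing forward as they close: fully open they stand 13 mm farther back than shut.
Start: joints at [67.494, 4.979, 10.078, 95.1, 0, 90], TCP at [0.211, 0.508, 0.242] pointing down, gripper open.
Joint ranges: [-179.16, 179.16], [-48.56, 103.87], [-65.8, 70.77], [-126.05, 130.52], [-82.76, 87.17], [-180, 180]. Speed limits (degrees/s): [127.2, 127.2, 147.25, 180, 180, 180].

INTERFACE

Orientations are given as [roll, pitch, yaw] about the fixed x, y, z axes, in that order (R = Rz(yaw) Ry(pitch) Rx(roll)).
In Python, from workcell import get_obs, camera, job_done, spotter gives the robot as it stands.
- The arm moves only by the tool play_rows, never from a script. Its argument "rows" is a list of rows, each a list of 3 entries, a list of its own where there are three numbers: the closure, from 0 (fully open) to 1 (shut), then the shift along the tool's x, y, z in cm, then the turn, a rotation vector about the tool's x, y, z in degrees. In form: [[claw, [x, y, z], [wx, wy, wz]], ...]. A call has 1 to 12 rows; each row shifts and turns the pose as measured when the row begins, along the tool's axes as they then stand; what a row does not reach is not made up. A row lasts 1/10 s, in which the tool goes at most 50 mm and 8.59 degrees, less where a joint would pass 70% of its speed; a pose out of reach is approached as far as the arm can. A call is refused whole if a number of a shift passes 5 or a number of a turn 8.59, either way. A call with a gripper value outside its range is refused whole. The fingers move at their own pace and stop on an object; "newtons" is the grip in N (left out, the last holds). Time passes only in rows, so rows that do not move let the fingers close. It gives the time, the measured TCP pose, the force and the opening at its end, in the units of the state.
- get_obs(): the state, without advancing time (a new reading comes with each control period).
- camera(name): name is "side" or "top"; returns a dict with "img" (400x640x3 uint8, red, green, blue), "intrinsics" (3x3 intrinsics, pixels), "xyz" and "orientation" of the camera in the world. Camera axes: x right, y down, z forward; pixel columns grow to the right and rows downward; lengths in m; the calibration is good to about 2 mm. A picture is of the moment at which its call begins. There is no depth.
- job_done(): hands the job in, once; it reports no verdict.
Trained networks look in a picture, given as the dict that the camera call returned (one of the last four; its "shot" number tells which), for a name from the list of things; names that differ only in an ending like _2 or _b are one class to them, and where a whole thing is asked for, a point or a joint stands for the part that bears it (a point fixed in the world has none). Each returns a list of dicts, best first, with "confidence" (0 to 1); they miss things now and then, are a little off and sometimes report something else, mostly with a low value. They report only what shows in the picture. A call takes as long as a camera call.
- spotter.spot_in(picture, thing): "point" ([x, y, z] in m, in world coordinates, good to about 4 mm: the middle of the surface that is visible of it).
- spotter.trace(picture, thing): "pixels" (400x640 bool, what is visible of it).
The state is a dict: "time": time; "q": joint angles; "qd": joint speeds; "joint_efforts": joint torques, N m; "ee_pos": TCP position; "tcp_rot": TCP orientation; "wrist_force": force on the tool from outside, world axes, zero at the start; "torque": the same for the moment, N m; "opening": finger opening in m.
Only numpy, scipy, OpenCV 4.12 (cv2) and the standard library are available. Lean on these libraries where they do the work, as an engineer would, in place of code of your own. Each camera call takes 0.05 s, during which the arm holds its last target.

## Working session

There is one attempt and no reset: what is moved stays moved. The work goes in short steps, Python scripts to look and compute and a tool call to move; the robot and the scene stay as the last step left them, time stands still between calls to the robot, and variables do not carry over. Pictures are saved under pics/ and viewed, and the job is handed in when it is done.

Besides the shell and the picture viewer there is one more tool, called after "Request:" as name(argument=value, ...) on one line, values as JSON. play_rows: Moves the arm, as the interface text tells. Its arguments: {"type":"object","properties":{"rows":{"type":"array","items":{"type":"array"}},"newtons":{"type":"number"}},"required":["rows"]}

```bash
mkdir -p pics; ls; cat > h.py <<'E'
import numpy as np,cv2
from workcell import get_obs,camera,job_done,spotter
from scipy.spatial.transform import Rotation as R
E
python3 - <<'E'
from h import *
print(get_obs())
for n in ["top","side"]:
    c=camera(n); cv2.imwrite(f"pics/{n}0.png",c["img"][:,:,::-1]); print(n,c["intrinsics"],c["xyz"],c["orientation"])
    for t in ["slide_bed","wheel_hub","handle_top","carriage_top","tape_roll","forceps","timer","small_carton"]:
        print(t,[(np.round(d["point"],4).tolist(),round(d["confidence"],2)) for d in spotter.spot_in(c,t)[:2]])
E
```

```text
pics
{'time': 0.0, 'q': array([6.74963205e+01, 5.01213309e+00, 1.00338208e+01, 9.50991131e+01,
       1.11426940e-03, 9.00013372e+01]), 'qd': array([ 0.0584868 ,  0.04701297, -0.04384683, -0.00111274,  0.05969933,
       -0.02357695]), 'joint_efforts': array([-4.27056526e-03, -5.20393109e+01,  4.64804792e+01,  1.66038796e-02,
       -1.04305568e-04, -2.54801726e-06]), 'ee_pos': array([0.21042177, 0.50792476, 0.24156747]), 'tcp_rot': array([-1.79998888e+02,  7.74253572e-02,  6.74949833e+01]), 'wrist_force': array([-0.13065683,  0.80351343, -0.09748082]), 'torque': array([-0.01652554, -0.05955985,  0.01266988]), 'opening': 0.08529811537034779}
top [[482.08670541   0.         313.44767527]
 [  0.         482.08670541 200.26351319]
 [  0.           0.           1.        ]] [ 0.26530943 -0.15048986  1.17867121] [-160.97874414   -0.51996596  -74.44002674]
slide_bed [([0.551, 0.0674, 0.0421], 0.87), ([0.5459, -0.0301, 0.078], 0.29)]
wheel_hub [([0.5517, 0.0683, 0.0423], 0.58)]
handle_top [([0.5426, -0.0327, 0.0812], 0.91)]
carriage_top [([0.5601, 0.0944, 0.0531], 0.64)]
tape_roll [([0.4967, -0.2073, 0.0159], 0.58), ([0.541, -0.0311, 0.0806], 0.26)]
forceps [([0.7049, -0.1657, 0.0063], 0.49)]
timer [([0.7214, 0.004, 0.0306], 0.76)]
small_carton [([0.7082, 0.1536, 0.0539], 0.59)]
side [[447.05911575   0.         327.69869   ]
 [  0.         447.05911575 196.79761835]
 [  0.           0.           1.        ]] [0.64783655 0.72087641 0.70053952] [-126.74787844   -0.94685046  179.65883987]
slide_bed [([0.5714, 0.1321, 0.0419], 0.72)]
wheel_hub [([0.5727, 0.1361, 0.0405], 0.91)]
handle_top [([0.5511, -0.0329, 0.0786], 0.57)]
carriage_top [([0.5632, 0.1165, 0.0533], 0.66)]
tape_roll [([0.5004, -0.2052, 0.0188], 0.9)]
forceps [([0.7033, -0.1659, 0.0057], 0.71)]
timer [([0.7276, 0.0233, 0.0364], 0.74)]
small_carton [([0.7178, 0.174, 0.0563], 0.6), ([0.5497, -0.0318, 0.0806], 0.3)]
```

View pics/top0.png

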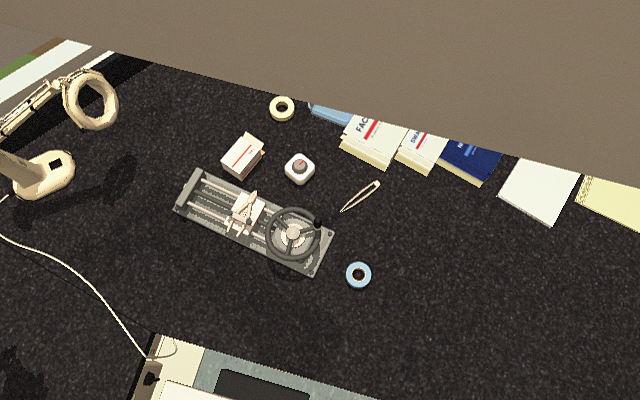

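View pics/side0.png

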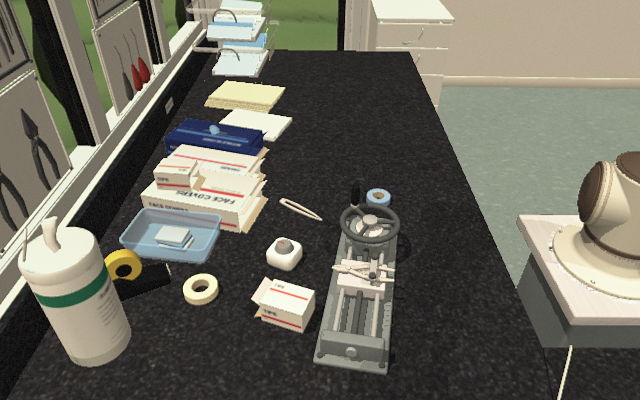

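The top view shows the wheel at about (292,233), with the handle at about (318,222). The tape roll is at (358,275). Next I'll zoom in and triangulate.

```bash
cat >> h.py <<'E'
def ray(c,uv):
    d=np.linalg.inv(c["intrinsics"])@np.array([uv[0],uv[1],1.0])
    return R.from_euler("xyz",c["orientation"],degrees=True).apply(d)
def atz(c,uv,z):
    d=ray(c,uv); p=np.array(c["xyz"]); return p+d*(z-p[2])/d[2]
def proj(c,P):
    P=np.atleast_2d(P)
    q=R.from_euler("xyz",c["orientation"],degrees=True).inv().apply(P-c["xyz"])
    q=q@np.array(c["intrinsics"]).T; return q[:,:2]/q[:,2:]
def circ(h,r,z,n=60):
    a=np.linspace(0,2*np.pi,n); return np.c_[h[0]+r*np.cos(a),h[1]+r*np.sin(a),np.full(n,z)]
def crop(c,u,v,w,s,f,polys=()):
    im=cv2.resize(c["img"][v:v+w*3//4,u:u+w,::-1],None,fx=s,fy=s,interpolation=cv2.INTER_CUBIC)
    for p,col in polys:
        q=((proj(c,p)+.5-[u,v])*s).astype(int); cv2.polylines(im,[q.reshape(-1,1,2)],False,col,1)
    cv2.imwrite(f,im)
E
python3 - <<'E'
from h import *
c=camera("top");s=camera("side")
for k,(cc,u,v,w) in {"t":(c,240,190,120),"s":(s,310,165,110)}.items():
    crop(cc,u,v,w,6,f"pics/crop_{k}.png")
    d=spotter.trace(cc,"handle_top")
    if d:
        m=d[0]["pixels"]; ys,xs=np.nonzero(m); print(k,d[0]["confidence"],m.sum(),xs.min(),xs.max(),ys.min(),ys.max())
E
```

```text
t 0.86 1146 265 321 207 261
s 0.65 1386 340 399 184 243
```

View pics/crop_t.png

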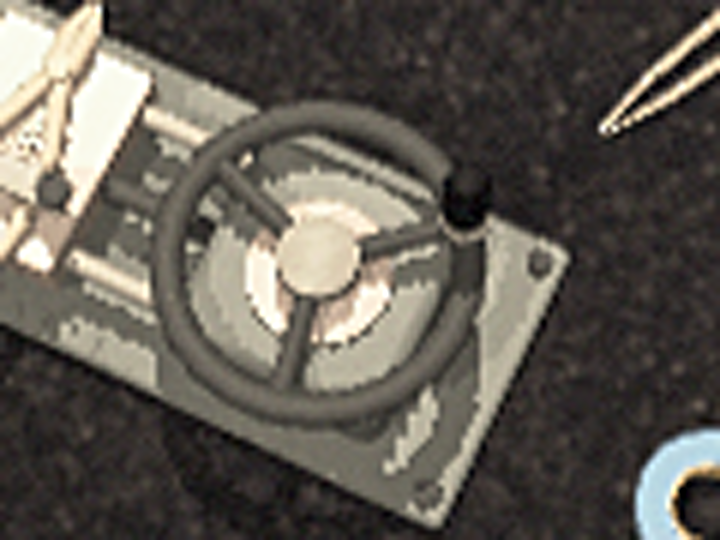

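View pics/crop_s.png

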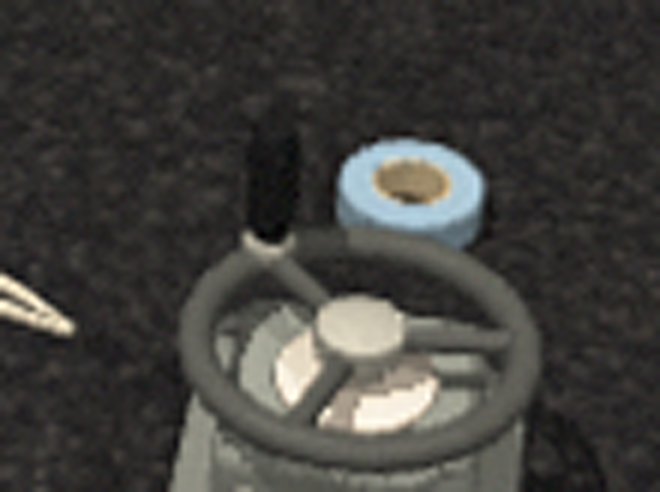

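```bash
python3 - <<'E'
from h import *
from scipy.optimize import least_squares
c=camera("top");s=camera("side")
hubT=(240+319/6-.5,190+257/6-.5);hubS=(310+360/6-.5,165+325/6-.5)
print(atz(c,hubT,.087),atz(s,hubS,.087))
hT=(240+466/6-.5,190+225/6-.5);hS=(310+268/6-.5,165+240/6-.5)
print(atz(c,hT,.085),atz(s,hS,.085))
print("top of handle",atz(c,(240+468/6-.5,190+180/6-.5),.137),atz(s,(310+275/6-.5,165+118/6-.5),.137))
h=(atz(c,hubT,.087)+atz(s,hubS,.087))/2
b=(atz(c,hT,.085)+atz(s,hS,.085))/2
phi=np.arctan2(b[1]-h[1],b[0]-h[0]); print(h,np.degrees(phi),np.hypot(*(b-h)[:2]))
t=h+[.06*np.cos(phi),.06*np.sin(phi),0]
for k,(cc,u,v,w) in {"t":(c,240,190,120),"s":(s,310,165,110)}.items():
    crop(cc,u,v,w,6,f"pics/ov_{k}.png",[(circ(h,.067,.075),(0,0,255)),(circ(h,.053,.08),(0,255,0)),(circ(t,.0095,.137),(255,0,255)),(circ(t,.0095,.085),(255,255,0))])
E
```

```text
[ 0.54084779 -0.03355496  0.087     ] [ 0.54302974 -0.02342277  0.087     ]
[ 0.56942224 -0.08520346  0.085     ] [ 0.57327135 -0.0754885   0.085     ]
top of handle [ 0.57208718 -0.08436537  0.137     ] [ 0.57310843 -0.08118492  0.137     ]
[ 0.54193877 -0.02848887  0.087     ] -60.44254063751356 0.059615371571225935
```

View pics/ov_t.png

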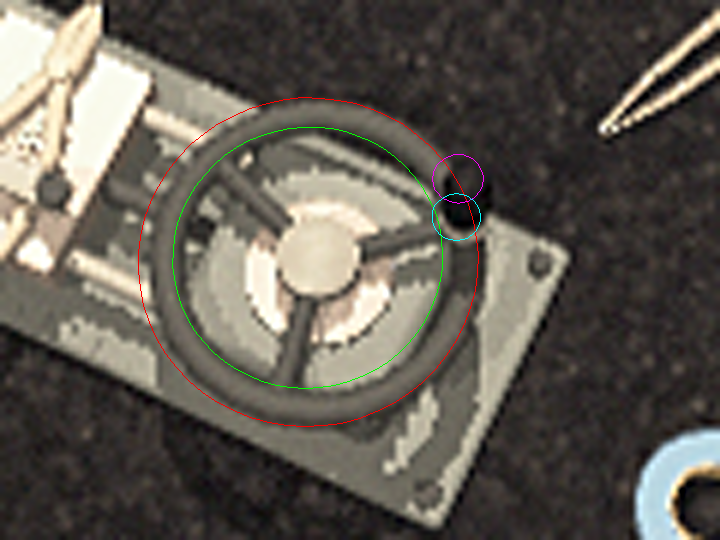

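View pics/ov_s.png

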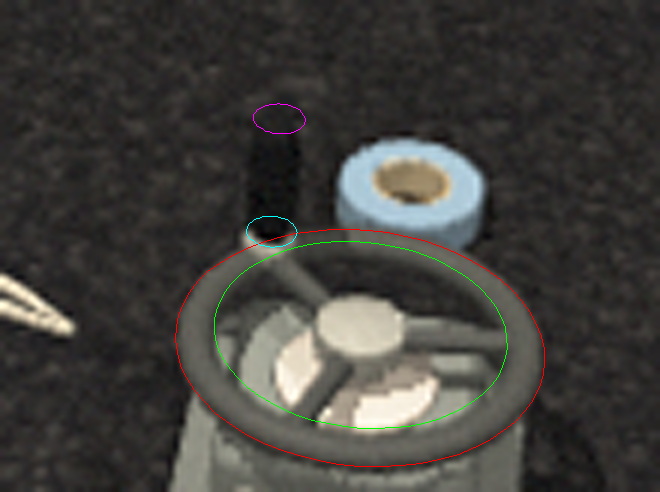

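The two views disagree by about 10 mm along y. I'll triangulate without fixing the height, and check the fit on known-height things such as the bed corners.

```bash
python3 - <<'E'
from h import *
c=camera("top");s=camera("side")
def tri(a,b):
    d1=ray(c,a);d2=ray(s,b);d1/=np.linalg.norm(d1);d2/=np.linalg.norm(d2)
    A=np.c_[d1,-d2];t=np.linalg.lstsq(A,np.array(s["xyz"])-c["xyz"],rcond=None)[0]
    p=c["xyz"]+d1*t[0];q=s["xyz"]+d2*t[1];return np.round((p+q)/2,4),np.linalg.norm(p-q)
f=lambda u,v,x,y:(u+x/6-.5,v+y/6-.5)
T=lambda x,y:f(240,190,x,y);S=lambda x,y:f(310,165,x,y)
print("hub",tri(T(319,257),S(360,325)))
print("base",tri(T(466,225),S(268,240)))
print("top",tri(T(467,178),S(274,118)))
for n in ["tape_roll","timer","forceps","small_carton"]:
    m1=spotter.trace(c,n)[0]["pixels"];m2=spotter.trace(s,n)[0]["pixels"]
    a=np.argwhere(m1).mean(0)[::-1];b=np.argwhere(m2).mean(0)[::-1];print(n,a,b,tri(a,b))
crop(c,170,160,180,4,"pics/ct.png");crop(s,300,180,120,6,"pics/cs.png")
crop(s,310,280,110,6,"pics/cs2.png")
E
```

```text
hub (array([ 0.5422, -0.0326,  0.0796]), np.float64(0.000993999623719598))
base (array([ 0.572 , -0.0849,  0.0775]), np.float64(0.000915361135425078))
top (array([ 0.5733, -0.0837,  0.1352]), np.float64(1.6865722111755054e-05))
tape_roll [357.9478458  274.34693878] [378.37572254 196.70520231] (array([ 0.5006, -0.2079,  0.0095]), np.float64(0.0025220843166480255))
timer [299.64496124 169.42790698] [283.48940914 253.40691193] (array([0.7294, 0.0052, 0.0091]), np.float64(0.0004615208213169137))
forceps [358.61052632 197.75263158] [302.55882353 210.08235294] (array([ 6.961e-01, -1.622e-01, -4.000e-04]), np.float64(0.003946446638616122))
small_carton [242.81585678 156.05200341] [284.26441103 303.63283208] (array([0.7178, 0.1568, 0.0239]), np.float64(0.002899003663711853))
```

View pics/ct.png

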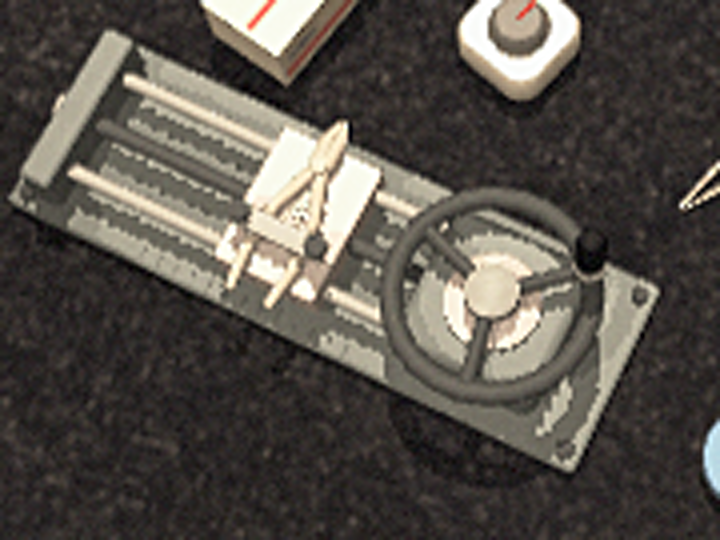

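View pics/cs2.png

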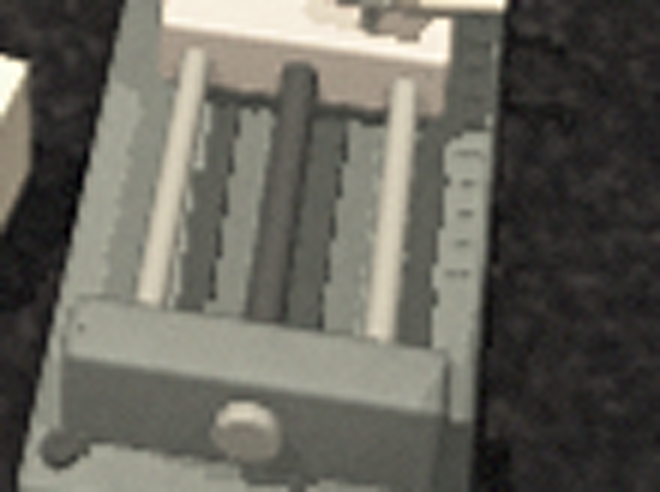

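Triangulated: hub at about (0.542, -0.032), handle at about (0.572, -0.084), so radius 60 mm as it should be and bearing about -60°. The heights come out a few mm low. I'll straddle the handle loosely, using the gripper itself to check the cameras on the way.

Request:
play_rows(rows=[[0.4, [-2.8, 3.9, 0], [0, 0, 0]], [0.4, [-2.8, 3.9, 0], [0, 0, 0]], [0.4, [-2.8, 3.9, 0], [0, 0, 0]], [0.4, [-2.8, 3.9, 0], [0, 0, 0]], [0.4, [-2.8, 3.9, 0], [0, 0, 0]], [0.4, [-2.8, 3.9, 0], [0, 0, 0]], [0.4, [-2.8, 3.9, 0], [0, 0, 0]], [0.4, [-2.8, 3.9, 0], [0, 0, 0]], [0.4, [-2.8, 3.9, 0], [0, 0, 0]], [0.4, [-2.8, 3.9, 0], [0, 0, 0]], [0.4, [-2.8, 3.9, 0], [0, 0, 0]], [0.4, [-2.8, 3.9, 0], [0, 0, 0]]], newtons=20)

```text
time: 2.9
ee_pos: [0.5229, 0.005, 0.2424]
tcp_rot: [179.8, -0.2, 68.1]
wrist_force: [1.1, 1.9, -0.4]
opening: 0.051
```

Request:
play_rows(rows=[[0.4, [0, 0, 0], [0, 0, -8.5]], [0.4, [0, 0, 0], [0, 0, -8.5]], [0.4, [0, 0, 0], [0, 0, -8.5]], [0.4, [0, 0, 0], [0, 0, -8.5]], [0.4, [0, 0, 0], [0, 0, -8.5]], [0.4, [0, 0, 0], [0, 0, -8.5]], [0.4, [0, 0, 0], [0, 0, -8.5]], [0.4, [0, 0, 0], [0, 0, -8.5]], [0.4, [0, 0, 0], [0, 0, -8.5]], [0.4, [0, 0, 0], [0, 0, -8.5]], [0.4, [0, 0, 0], [0, 0, -8.5]], [0.4, [0, 0, 0], [0, 0, -8.5]]])

```text
time: 4.1
ee_pos: [0.5256, -0.0026, 0.2406]
tcp_rot: [180.0, 0.2, 171.2]
wrist_force: [0.2, 0.2, 0.6]
opening: 0.0513
```

```bash
python3 - <<'E'
from h import *
o=get_obs();print({k:np.round(v,3) for k,v in o.items()})
E
```

```text
{'time': np.float64(4.1), 'q': array([-3.0000e-01,  1.4060e+00,  6.1580e+00,  9.4581e+01,  2.5000e-02,
       -8.1464e+01]), 'qd': array([-4.1000e-02,  1.4000e-02,  3.3000e-02,  4.6000e-02,  3.6000e-02,
       -8.5349e+01]), 'joint_efforts': array([-1.0000e-03, -4.8127e+01,  4.6563e+01, -3.2000e-02,  1.0000e-03,
        2.4790e+00]), 'ee_pos': array([ 0.526, -0.003,  0.241]), 'tcp_rot': array([1.79950e+02, 1.66000e-01, 1.71164e+02]), 'wrist_force': array([0.172, 0.169, 0.631]), 'torque': array([ 0.003,  0.075, -0.047]), 'opening': np.float64(0.051)}
```

Request:
play_rows(rows=[[0.4, [0, 0, 0], [0, 0, -8.5]], [0.4, [0, 0, 0], [0, 0, -8.5]], [0.4, [0, 0, 0], [0, 0, -8.5]], [0.4, [0, 0, 0], [0, 0, -8.5]], [0.4, [0, 0, 0], [0, 0, -4.0]], [0.4, [0, -3.2, 0], [0, 0, 0]], [0.4, [0, -3.2, 1], [0, 0, 0]], [0.4, [0, -2.7, 2], [0, 0, 0]], [0.4, [0, 0, 2], [0, 0, 0]], [0.4, [0, 0, 1.5], [0, 0, 0]], [0.4, [0, 0, 0], [0, 0, 0]]])

```text
time: 5.2
ee_pos: [0.5736, -0.0845, 0.1745]
tcp_rot: [-179.9, 0.3, -149.9]
wrist_force: [-1.2, 0.6, -0.9]
opening: 0.0512
```

```bash
python3 - <<'E'
from h import *
o=get_obs();print(o["ee_pos"],o["tcp_rot"],o["q"])
c=camera("top");s=camera("side")
e=o["ee_pos"];tip=e-[0,0,.011]
rot=R.from_euler("xyz",o["tcp_rot"],degrees=True)
def box(op):  # finger outline at tips
    P=[]
    for sx in(-1,1):
        x0=sx*op/2;x1=sx*(op/2+.0145)
        P.append((e+rot.apply([[x0,-.011,.011],[x1,-.011,.011],[x1,.011,.011],[x0,.011,.011],[x0,-.011,.011]]),(0,255,0)))
    return P
B=box(o["opening"])
h=np.array([.542,-.032])
t=h+.06*np.array([np.cos(np.radians(-60)),np.sin(np.radians(-60))])
B+=[(circ(t,.0095,.137),(255,0,255))]
crop(c,260,160,120,6,"pics/g_t.png",B);crop(s,310,125,110,6,"pics/g_s.png",B)
E
```

```text
[ 0.5735732  -0.08450972  0.17446146] [-179.8583503     0.28975554 -149.88766006] [-8.41452511e+00  7.89140089e+00  5.74380956e+00  8.75374972e+01
  6.96673283e-02 -1.28526315e+02]
```

View pics/g_t.png

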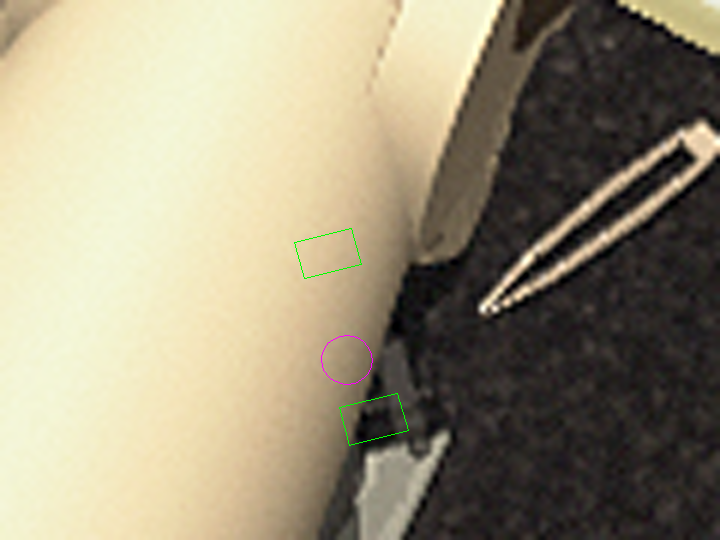

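View pics/g_s.png

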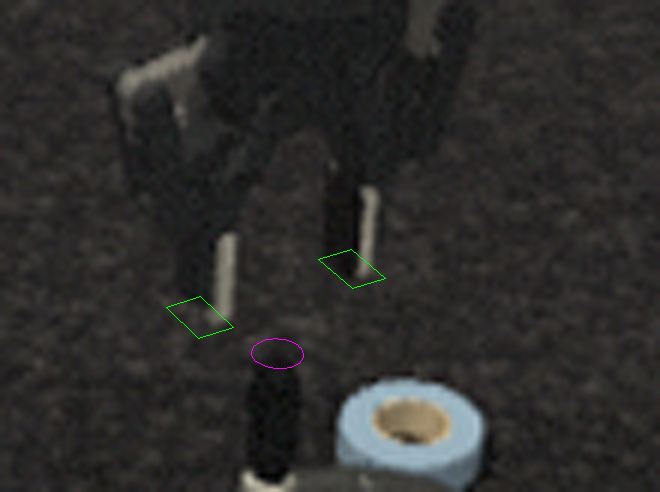

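The side view shows both fingertips where the kinematics predict, at about (200,318) and (352,270) in the crop. The handle top, near (277,353), lies midway between them. Going down.

Request:
play_rows(rows=[[0.4, [0, 0, 1.5], [0, 0, 0]], [0.4, [0, 0, 1.5], [0, 0, 0]], [0.4, [0, 0, 1.5], [0, 0, 0]], [0.4, [0, 0, 1.5], [0, 0, 0]], [0.4, [0, 0, 0.5], [0, 0, 0]]])

```text
time: 5.8
ee_pos: [0.5761, -0.0834, 0.1103]
tcp_rot: [-179.6, 0.7, -149.8]
wrist_force: [-0.1, 0.4, -0.0]
opening: 0.0511
```

```bash
python3 - <<'E'
from h import *
s=camera("side");crop(s,310,125,110,6,"pics/d_s.png")
E
```

```text
(no output)
```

View pics/d_s.png

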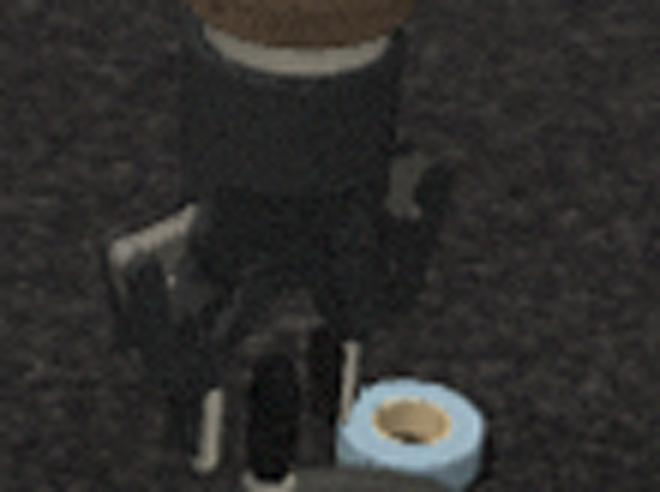

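The handle stands between the pads, with no contact force. Now I'll close the gap slowly until the trailing pad touches.

Request:
play_rows(rows=[[0.4, [0.4, 0, 0], [0, 0, 0]], [0.4, [0.4, 0, 0], [0, 0, 0]], [0.4, [0.4, 0, 0], [0, 0, 0]], [0.4, [0.3, 0, 0], [0, 0, 0]]])

```text
time: 6.25
ee_pos: [0.5627, -0.0913, 0.1115]
tcp_rot: [-179.5, 0.7, -149.7]
wrist_force: [0.2, 0.2, -0.6]
opening: 0.0514
```

```bash
cat >> h.py <<'E'
HUB=np.array([.542,-.0315]); PHI0=-60.
def report(hub=HUB):
    o=get_obs();e=o["ee_pos"];rot=R.from_euler("xyz",o["tcp_rot"],degrees=True)
    x=rot.apply([1,0,0]);y=rot.apply([0,1,0]);z=rot.apply([0,0,1])
    g=o["opening"]/2-.0095
    # handle angle assuming trailing pad in contact: handle on circle with (handle-e).x = -g
    f=lambda a:np.dot(np.r_[hub+.06*np.array([np.cos(a),np.sin(a)]),e[2]]-e,x)+g
    from scipy.optimize import brentq
    ya=np.degrees(np.arctan2(x[1],x[0]));a0=np.radians(ya+90)
    a=brentq(f,a0-.9,a0+.9)
    hp=np.r_[hub+.06*np.array([np.cos(a),np.sin(a)]),e[2]]
    print("t",round(o["time"],2),"e",np.round(e,4),"yaw",round(ya,1),"q6",round(o["q"][5],1),"F tool",np.round([o["wrist_force"]@v for v in(x,y,z)],1),"op",round(o["opening"],4))
    print("if touching: handle ang",round(np.degrees(a),1),"turned",round((PHI0-np.degrees(a))%360,1),"handle y in tool mm",round(1e3*(hp-e)@y,1),"misalign",round((ya+90-np.degrees(a)+180)%360-180,1), "tilt",np.round(o["tcp_rot"],1))
E
python3 -c "
from h import *
report()"
```

```text
t 6.25 e [ 0.5627 -0.0913  0.1115] yaw -149.7 q6 -129.5 F tool [-0.2  0.1  0.6] op 0.0514
if touching: handle ang -56.0 turned 356.0 handle y in tool mm 2.2 misalign -3.7 tilt [-179.5    0.7 -149.7]
```

Request:
play_rows(rows=[[0.4, [0.2, 0, 0], [0, 0, 0]], [0.4, [0.2, 0, 0], [0, 0, 0]], [0.4, [0.31, 0.09, 0], [0, 0, 3]], [0.4, [0.31, 0.09, 0], [0, 0, 3]], [0.4, [0.31, 0.09, 0], [0, 0, 3]], [0.4, [0.31, 0.09, 0], [0, 0, 3]], [0.4, [0.31, 0.09, 0], [0, 0, 3]]])

```text
time: 6.95
ee_pos: [0.5439, -0.0953, 0.1124]
tcp_rot: [-179.8, 1.2, -165.2]
wrist_force: [1.4, 1.3, -1.3]
opening: 0.0514
```

```bash
python3 -c "
from h import *
report()"
```

```text
t 6.95 e [ 0.5439 -0.0953  0.1124] yaw -165.2 q6 -114.9 F tool [-1.7  0.9  1.3] op 0.0514
if touching: handle ang -73.6 turned 13.6 handle y in tool mm 2.2 misalign -1.6 tilt [-179.8    1.2 -165.2]
```

Request:
play_rows(rows=[[0.4, [0.42, 0.13, 0.01], [0, 0, 4]], [0.4, [0.42, 0.13, 0.01], [0, 0, 4]], [0.4, [0.42, 0.13, 0.01], [0, 0, 4]], [0.4, [0.42, 0.13, 0.01], [0, 0, 4]], [0.4, [0.42, 0.13, 0.01], [0, 0, 4]], [0.4, [0.42, 0.13, 0.01], [0, 0, 4]], [0.4, [0.42, 0.13, 0.01], [0, 0, 4]], [0.4, [0.42, 0.13, 0.01], [0, 0, 4]]])

```text
time: 7.75
ee_pos: [0.5126, -0.086, 0.1122]
tcp_rot: [179.5, 1.6, 161.4]
wrist_force: [2.8, -2.1, -1.7]
opening: 0.0513
```

```bash
python3 -c "
from h import *
report()
s=camera('side');crop(s,290,125,150,5,'pics/p1.png')"
```

```text
t 7.75 e [ 0.5126 -0.086   0.1122] yaw 161.4 q6 -81.1 F tool [-3.3 -1.1  1.8] op 0.0513
if touching: handle ang 256.9 turned 43.1 handle y in tool mm 1.3 misalign -5.4 tilt [179.5   1.6 161.4]
```

View pics/p1.png

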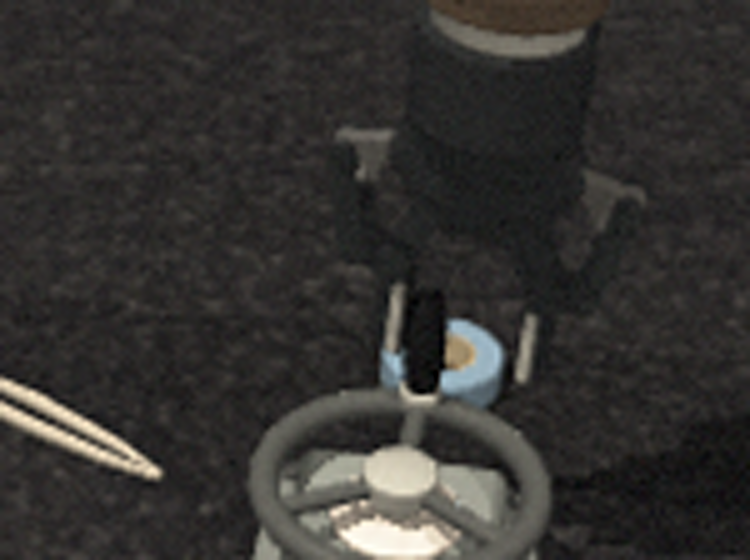

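Request:
play_rows(rows=[[0.4, [0.48, 0.14, 0.02], [0, 0, 4]], [0.4, [0.48, 0.14, 0.02], [0, 0, 4]], [0.4, [0.48, 0.14, 0.02], [0, 0, 4]], [0.4, [0.48, 0.14, 0.02], [0, 0, 4]], [0.4, [0.48, 0.14, 0.02], [0, 0, 4]], [0.4, [0.48, 0.14, 0.02], [0, 0, 4]], [0.4, [0.48, 0.14, 0.02], [0, 0, 4]], [0.4, [0.48, 0.14, 0.02], [0, 0, 4]]])

```text
time: 8.6
ee_pos: [0.4883, -0.0598, 0.1121]
tcp_rot: [178.7, 1.7, 128.4]
wrist_force: [0.9, -3.2, 0.3]
opening: 0.0512
```

```bash
cat >> h.py <<'E'
_r=report
def report():
    _r(); rot=R.from_euler("xyz",get_obs()["tcp_rot"],degrees=True)
    d=rot.inv().apply([0,0,-1]); print("level turn wx,wy",np.round(np.degrees(np.cross([0,0,1],d)[:2]),2))
E
python3 -c "
from h import *
report()"
```

```text
t 8.6 e [ 0.4883 -0.0598  0.1121] yaw 128.4 q6 -45.2 F tool [-3.  -1.2 -0.3] op 0.0512
if touching: handle ang 223.1 turned 76.9 handle y in tool mm -0.1 misalign -4.7 tilt [178.7   1.7 128.4]
level turn wx,wy [1.28 1.72]
```

Request:
play_rows(rows=[[0.4, [0.48, 0.1, 0.02], [0.15, 0.2, 4]], [0.4, [0.48, 0.1, 0.02], [0.15, 0.2, 4]], [0.4, [0.48, 0.1, 0.02], [0.15, 0.2, 4]], [0.4, [0.48, 0.1, 0.02], [0.15, 0.2, 4]], [0.4, [0.48, 0.1, 0.02], [0.15, 0.2, 4]], [0.4, [0.48, 0.1, 0.02], [0.15, 0.2, 4]], [0.4, [0.48, 0.1, 0.02], [0.15, 0.2, 4]], [0.4, [0.48, 0.1, 0.02], [0.15, 0.2, 4]], [0.4, [0.48, 0.1, 0.02], [0.15, 0.2, 4]], [0.4, [0.48, 0.1, 0.02], [0.15, 0.2, 4]]])

```text
time: 9.6
ee_pos: [0.4822, -0.0158, 0.113]
tcp_rot: [179.7, -0.3, 87.4]
wrist_force: [-0.1, -1.8, 0.7]
opening: 0.0513
```

```bash
python3 -c "
from h import *
report()
s=camera('side');crop(s,290,125,150,5,'pics/p2.png')"
```

```text
t 9.6 e [ 0.4822 -0.0158  0.113 ] yaw 87.4 q6 0.6 F tool [-1.8  0.  -0.7] op 0.0513
if touching: handle ang 180.4 turned 119.6 handle y in tool mm 0.5 misalign -3.0 tilt [179.7  -0.3  87.4]
level turn wx,wy [ 0.28 -0.31]
```

View pics/p2.png

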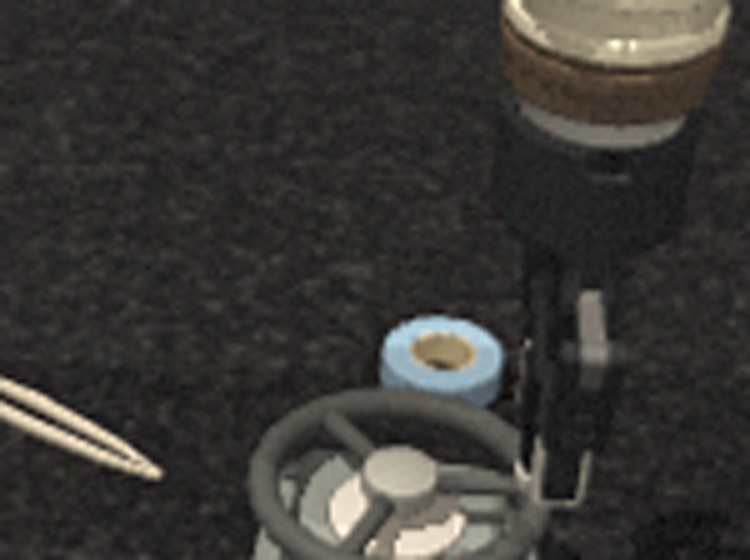

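The handle is now at the robot side, still between the pads, with about 2–3 N on the pad. Carrying on.

Request:
play_rows(rows=[[0.4, [0.48, 0.11, 0.02], [0.0, 0.0, 4]], [0.4, [0.48, 0.11, 0.02], [0.0, 0.0, 4]], [0.4, [0.48, 0.11, 0.02], [0.0, 0.0, 4]], [0.4, [0.48, 0.11, 0.02], [0.0, 0.0, 4]], [0.4, [0.48, 0.11, 0.02], [0.0, 0.0, 4]], [0.4, [0.48, 0.11, 0.02], [0.0, 0.0, 4]], [0.4, [0.48, 0.11, 0.02], [0.0, 0.0, 4]], [0.4, [0.48, 0.11, 0.02], [0.0, 0.0, 4]], [0.4, [0.48, 0.11, 0.02], [0.0, 0.0, 4]], [0.4, [0.48, 0.11, 0.02], [0.0, 0.0, 4]]])

```text
time: 10.65
ee_pos: [0.5082, 0.0219, 0.1128]
tcp_rot: [179.8, -0.1, 47.1]
wrist_force: [-1.1, -3.1, 1.8]
opening: 0.0512
```

```bash
python3 -c "
from h import *
report()"
```

```text
t 10.65 e [0.5082 0.0219 0.1128] yaw 47.1 q6 45.4 F tool [-3.   1.3 -1.8] op 0.0512
if touching: handle ang 137.0 turned 163.0 handle y in tool mm 1.1 misalign 0.0 tilt [ 1.798e+02 -1.000e-01  4.710e+01]
level turn wx,wy [ 0.18 -0.06]
```

Request:
play_rows(rows=[[0.4, [0.45, 0.12, 0.02], [0.0, 0.0, 4]], [0.4, [0.45, 0.12, 0.02], [0.0, 0.0, 4]], [0.4, [0.45, 0.12, 0.02], [0.0, 0.0, 4]], [0.4, [0.45, 0.12, 0.02], [0.0, 0.0, 4]], [0.4, [0.45, 0.12, 0.02], [0.0, 0.0, 4]], [0.4, [0.45, 0.12, 0.02], [0.0, 0.0, 4]], [0.4, [0.45, 0.12, 0.02], [0.0, 0.0, 4]], [0.4, [0.45, 0.12, 0.02], [0.0, 0.0, 4]], [0.4, [0.45, 0.12, 0.02], [0.0, 0.0, 4]], [0.4, [0.45, 0.12, 0.02], [0.0, 0.0, 4]]])

```text
time: 11.65
ee_pos: [0.5509, 0.0313, 0.1121]
tcp_rot: [179.8, 0.2, 7.0]
wrist_force: [-2.4, -0.2, 2.2]
opening: 0.0511
```

```bash
python3 -c "
from h import *
report()
s=camera('side');crop(s,290,125,150,5,'pics/p3.png')"
```

```text
t 11.65 e [0.5509 0.0313 0.1121] yaw 7.0 q6 86.3 F tool [-2.4 -0.1 -2.2] op 0.0511
if touching: handle ang 96.6 turned 203.4 handle y in tool mm 1.2 misalign 0.4 tilt [179.8   0.2   7. ]
level turn wx,wy [0.19 0.2 ]
```

View pics/p3.png

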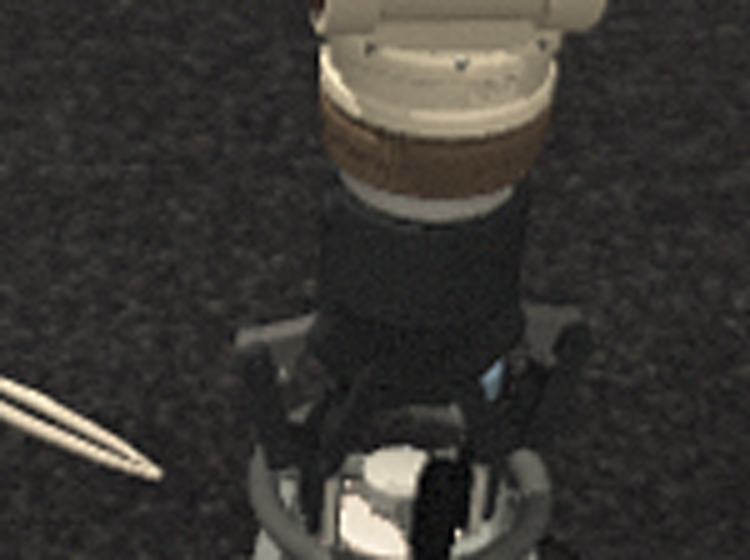

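Request:
play_rows(rows=[[0.4, [0.45, 0.12, 0.0], [0.0, 0.0, 4]], [0.4, [0.45, 0.12, 0.0], [0.0, 0.0, 4]], [0.4, [0.45, 0.12, 0.0], [0.0, 0.0, 4]], [0.4, [0.45, 0.12, 0.0], [0.0, 0.0, 4]], [0.4, [0.45, 0.12, 0.0], [0.0, 0.0, 4]], [0.4, [0.45, 0.12, 0.0], [0.0, 0.0, 4]], [0.4, [0.45, 0.12, 0.0], [0.0, 0.0, 4]], [0.4, [0.45, 0.12, 0.0], [0.0, 0.0, 4]], [0.4, [0.45, 0.12, 0.0], [0.0, 0.0, 4]], [0.4, [0.45, 0.12, 0.0], [0.0, 0.0, 4]]])

```text
time: 12.7
ee_pos: [0.5895, 0.0109, 0.1118]
tcp_rot: [179.6, 0.5, -32.5]
wrist_force: [-2.4, 0.9, 1.7]
opening: 0.0509
```

```bash
python3 -c "
from h import *
report()"
```

```text
t 12.7 e [0.5895 0.0109 0.1118] yaw -32.5 q6 123.6 F tool [-2.5  0.5 -1.6] op 0.0509
if touching: handle ang 56.3 turned 243.7 handle y in tool mm 1.3 misalign 1.2 tilt [179.6   0.5 -32.5]
level turn wx,wy [0.39 0.49]
```

Request:
play_rows(rows=[[0.4, [0.45, 0.12, 0.0], [0.05, 0.05, 4]], [0.4, [0.45, 0.12, 0.0], [0.05, 0.05, 4]], [0.4, [0.45, 0.12, 0.0], [0.05, 0.05, 4]], [0.4, [0.45, 0.12, 0.0], [0.05, 0.05, 4]], [0.4, [0.45, 0.12, 0.0], [0.05, 0.05, 4]], [0.4, [0.45, 0.12, 0.0], [0.05, 0.05, 4]], [0.4, [0.45, 0.12, 0.0], [0.05, 0.05, 4]], [0.4, [0.2, 0.05, 0.0], [0.0, 0.0, 2]], [0.4, [0, 0, 0], [0, 0, 0]]])

```text
time: 13.6
ee_pos: [0.6045, -0.0186, 0.1119]
tcp_rot: [179.8, 0.4, -61.8]
wrist_force: [0.7, -0.2, 0.3]
opening: 0.0509
```

```bash
python3 -c "
from h import *
report()"
```

```text
t 13.6 e [ 0.6045 -0.0186  0.1119] yaw -61.8 q6 149.9 F tool [ 0.5 -0.5 -0.3] op 0.0509
if touching: handle ang 26.0 turned 274.0 handle y in tool mm 1.2 misalign 2.2 tilt [179.8   0.4 -61.8]
level turn wx,wy [0.22 0.39]
```

Request:
play_rows(rows=[[0.4, [-0.6, 0.0, 0], [0, 0, 0]], [0.4, [-0.6, 0.0, 0], [0, 0, 0]], [0.4, [-0.5, 0, 0], [0, 0, 0]], [0.4, [0, 0, -1.5], [0, 0, 0]], [0.4, [0, 0, -2], [0, 0, 0]], [0.4, [0, 0, -2], [0, 0, 0]], [0.4, [0, 0, -1.5], [0, 0, 0]], [0.4, [0, 0, 0], [0, 0, 0]]])

```text
time: 14.4
ee_pos: [0.5955, -0.0015, 0.1887]
tcp_rot: [179.9, 0.3, -61.1]
wrist_force: [-0.0, 0.0, 0.0]
opening: 0.0514
```

```bash
python3 -c "
from h import *
report()
s=camera('side');crop(s,290,125,150,5,'pics/p4.png')"
```

```text
t 14.4 e [ 0.5955 -0.0015  0.1887] yaw -61.1 q6 150.9 F tool [-0.  0. -0.] op 0.0514
if touching: handle ang 45.0 turned 255.0 handle y in tool mm 3.7 misalign -16.1 tilt [179.9   0.3 -61.1]
level turn wx,wy [0.15 0.32]
```

View pics/p4.png

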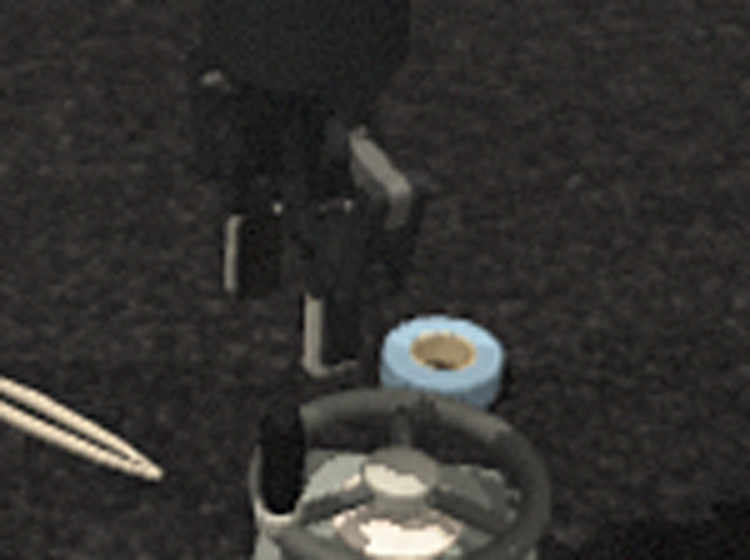

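The handle stands free at about 270° of turn. Now I'll turn the wrist back by half a turn.

Request:
play_rows(rows=[[0.4, [0, 0, 0], [0, 0, -8.5]], [0.4, [0, 0, 0], [0, 0, -8.5]], [0.4, [0, 0, 0], [0, 0, -8.5]], [0.4, [0, 0, 0], [0, 0, -8.5]], [0.4, [0, 0, 0], [0, 0, -8.5]], [0.4, [0, 0, 0], [0, 0, -8.5]], [0.4, [0, 0, 0], [0, 0, -8.5]], [0.4, [0, 0, 0], [0, 0, -8.5]], [0.4, [0, 0, 0], [0, 0, -8.5]], [0.4, [0, 0, 0], [0, 0, -8.5]], [0.4, [0, 0, 0], [0, 0, -8.5]], [0.4, [0, 0, 0], [0, 0, -8.5]]])

```text
time: 15.65
ee_pos: [0.592, -0.001, 0.1784]
tcp_rot: [-179.2, 0.6, 42.2]
wrist_force: [-0.3, -0.3, -0.2]
opening: 0.0513
```

Request:
play_rows(rows=[[0.4, [0, 0, 0], [0, 0, -8.5]], [0.4, [0, 0, 0], [0, 0, -8.5]], [0.4, [0, 0, 0], [0, 0, -8.5]], [0.4, [0, 0, 0], [0, 0, -8.5]], [0.4, [0, 0, 0], [0, 0, -8.5]], [0.4, [0, 0, 0], [0, 0, -8.5]], [0.4, [0, 0, 0], [0, 0, -8.5]], [0.4, [0, 0, 0], [0, 0, -8.5]], [0.4, [0, 0, 0], [0, 0, -8.5]], [0.4, [0, 0, 0], [0, 0, 0]]])

```text
time: 16.65
ee_pos: [0.5886, -0.0006, 0.1697]
tcp_rot: [-178.6, -1.0, 119.7]
wrist_force: [-0.7, -1.0, -0.6]
opening: 0.0513
```

```bash
python3 -c "
from h import *
report()
c=camera('top');s=camera('side')
P=[(circ(HUB+.06*np.array([np.cos(a),np.sin(a)]),.0095,.137),(255,0,255)) for a in [np.radians(26)]]
crop(s,290,125,150,5,'pics/p5.png',P);crop(c,240,170,150,5,'pics/p5t.png',P)"
```

```text
t 16.65 e [ 0.5886 -0.0006  0.1697] yaw 119.7 q6 -29.9 F tool [-0.5 -1.1  0.6] op 0.0513
if touching: handle ang 221.7 turned 78.3 handle y in tool mm -114.4 misalign -11.9 tilt [-178.6   -1.   119.7]
level turn wx,wy [-1.35 -0.96]
```

View pics/p5.png

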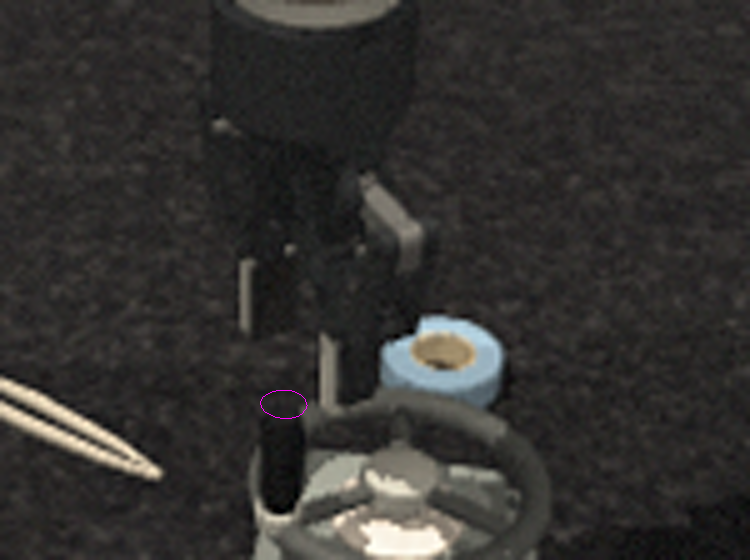

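View pics/p5t.png

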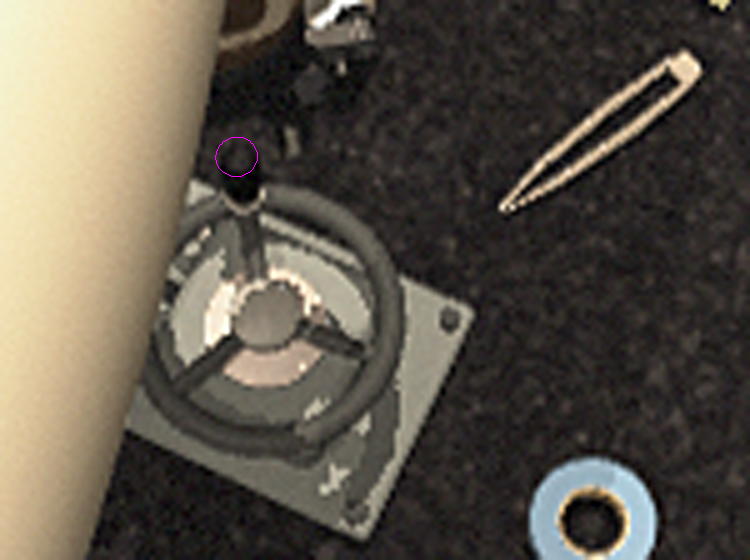

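Request:
play_rows(rows=[[0.4, [-0.8, 0.4, 0], [-1.3, -0.9, 3.5]], [0.4, [0, 0, 0], [0, 0, 0]], [0.4, [0, 0, 0], [0, 0, 0]]])

```text
time: 17.05
ee_pos: [0.5957, -0.0055, 0.1689]
tcp_rot: [-179.9, -0.0, 115.3]
wrist_force: [-0.6, 0.7, 0.4]
opening: 0.0514
```

```bash
cat >> h.py <<'E'
def rep2(hub=HUB):
    from scipy.optimize import brentq
    o=get_obs();e=o["ee_pos"];rot=R.from_euler("xyz",o["tcp_rot"],degrees=True)
    x,y,z=rot.as_matrix().T; g=o["opening"]/2-.0095
    P=lambda a:np.r_[hub+.06*np.array([np.cos(a),np.sin(a)]),e[2]]
    ya=np.degrees(np.arctan2(x[1],x[0]));a0=np.radians(ya-90)
    a=brentq(lambda a:(P(a)-e)@x-g,a0-.9,a0+.9)
    d=rot.inv().apply([0,0,-1])
    print("t",round(o["time"],2),"e",np.round(e,4),"yaw",round(ya,1),"q6",round(o["q"][5],1),"F tool",np.round([o["wrist_force"]@v for v in(x,y,z)],1))
    print("touch: ang",round(np.degrees(a),1),"turned",round((PHI0-np.degrees(a))%360,1),"y mm",round(1e3*(P(a)-e)@y,1),"misal",round((ya-90-np.degrees(a)+180)%360-180,1),"level",np.round(np.degrees(np.cross([0,0,1],d)[:2]),2))
    h=P(np.radians(26)); print("handle@26 in tool",np.round(rot.inv().apply(h-e)*1e3,1))
E
python3 -c "
from h import *
rep2()"
```

```text
t 17.05 e [ 0.5957 -0.0055  0.1689] yaw 115.3 q6 -25.8 F tool [ 0.9 -0.2 -0.4]
touch: ang 41.5 turned 258.5 y mm -2.0 misal -16.2 level [-0.13 -0.03]
handle@26 in tool [ 0.2  0.4 -0. ]
```

Centred over the handle. Going down, then making contact.

Request:
play_rows(rows=[[0.4, [0, 0, 1.5], [0, 0, 0]], [0.4, [0, 0, 1.5], [0, 0, 0]], [0.4, [0, 0, 1.5], [0, 0, 0]], [0.4, [0, 0, 1.0], [0, 0, 0]], [0.4, [0, 0, 0], [0, 0, 0]], [0.4, [-0.4, 0, 0], [0, 0, 0]], [0.4, [-0.4, 0, 0], [0, 0, 0]], [0.4, [-0.4, 0, 0], [0, 0, 0]]])

```text
time: 17.85
ee_pos: [0.5994, -0.0163, 0.1072]
tcp_rot: [-179.6, -0.2, 115.4]
wrist_force: [-0.2, 0.4, -0.2]
opening: 0.0518
```

```bash
python3 -c "
from h import *
rep2()
s=camera('side');crop(s,290,125,150,5,'pics/p6.png')"
```

```text
t 17.85 e [ 0.5994 -0.0163  0.1072] yaw 115.4 q6 -26.9 F tool [ 0.4 -0.1  0.2]
touch: ang 30.7 turned 269.3 y mm 1.4 misal -5.3 level [-0.36 -0.16]
handle@26 in tool [11.5  1.6  0. ]
```

View pics/p6.png

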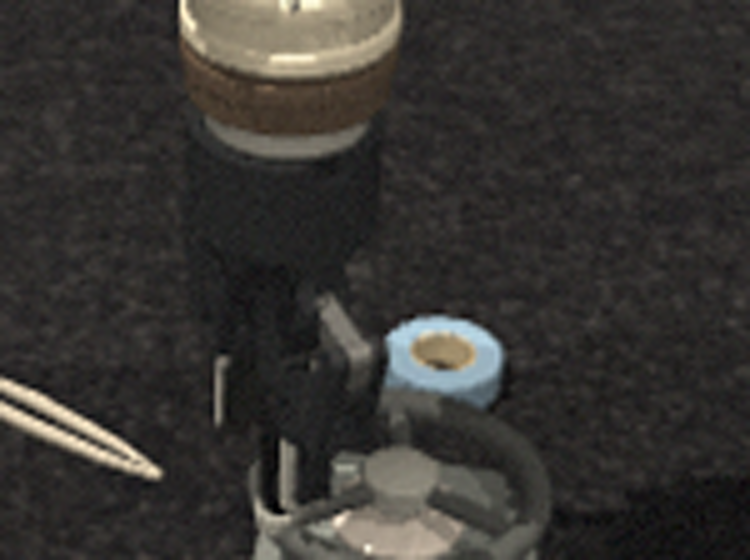

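Request:
play_rows(rows=[[0.4, [-0.3, 0, 0], [0, 0, 0]], [0.4, [-0.25, 0, 0], [0, 0, 0]], [0.4, [-0.33, -0.1, 0], [0, 0, 3]], [0.4, [-0.45, -0.12, 0], [0, 0, 4]], [0.4, [-0.45, -0.12, 0], [0, 0, 4]], [0.4, [-0.45, -0.12, 0], [0, 0, 4]], [0.4, [-0.45, -0.12, 0], [0, 0, 4]], [0.4, [-0.45, -0.12, 0], [0, 0, 4]], [0.4, [-0.45, -0.12, 0], [0, 0, 4]], [0.4, [-0.45, -0.12, 0], [0, 0, 4]]])

```text
time: 18.9
ee_pos: [0.5986, -0.0571, 0.1079]
tcp_rot: [-179.4, -0.2, 83.3]
wrist_force: [-0.9, 2.2, 0.1]
opening: 0.0513
```

```bash
python3 -c "
from h import *
rep2()"
```

```text
t 18.9 e [ 0.5986 -0.0571  0.1079] yaw 83.3 q6 1.1 F tool [ 2.1 -1.1 -0.1]
touch: ang -9.3 turned 309.3 y mm 0.7 misal 2.6 level [-0.62 -0.24]
handle@26 in tool [51.3 -8.7  0.3]
```

Request:
play_rows(rows=[[0.4, [-0.45, -0.12, 0], [0, 0, 4]], [0.4, [-0.45, -0.12, 0], [0, 0, 4]], [0.4, [-0.45, -0.12, 0], [0, 0, 4]], [0.4, [-0.45, -0.12, 0], [0, 0, 4]], [0.4, [-0.45, -0.12, 0], [0, 0, 4]], [0.4, [-0.45, -0.12, 0], [0, 0, 4]], [0.4, [-0.45, -0.12, 0], [0, 0, 4]], [0.4, [-0.3, -0.08, 0], [0, 0, 2.5]], [0.4, [0, 0, 0], [0, 0, 0]]])

```text
time: 19.8
ee_pos: [0.5772, -0.0851, 0.1086]
tcp_rot: [-179.1, -0.1, 51.6]
wrist_force: [-0.0, -0.1, -0.0]
opening: 0.0512
```

```bash
python3 -c "
from h import *
rep2()
s=camera('side');t=HUB+.06*np.array([.5,-.866]);crop(s,310,165,110,6,'pics/p7.png',[(circ(t,.0095,.137),(255,0,255))])"
```

```text
t 19.8 e [ 0.5772 -0.0851  0.1086] yaw 51.6 q6 29.8 F tool [-0.1  0.   0. ]
touch: ang -42.3 turned 342.3 y mm -1.1 misal 3.8 level [-0.92 -0.14]
handle@26 in tool [ 74.3 -35.    0.7]
```

View pics/p7.png

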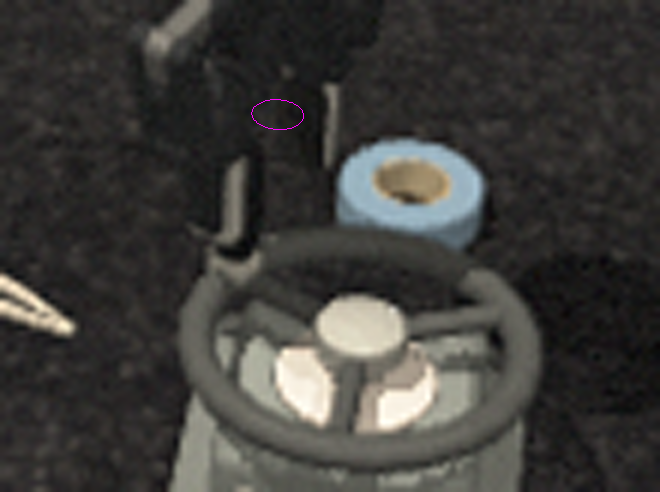

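Request:
play_rows(rows=[[0.4, [-0.35, -0.09, 0], [0, 0, 3]], [0.4, [-0.35, -0.09, 0], [0, 0, 3]], [0.4, [-0.35, -0.09, 0], [0, 0, 3]], [0.4, [-0.2, -0.05, 0], [0, 0, 2]], [0.4, [0, 0, 0], [0, 0, 0]]])

```text
time: 20.35
ee_pos: [0.5675, -0.0911, 0.1091]
tcp_rot: [-179.0, -0.1, 40.7]
wrist_force: [-1.0, -0.3, 0.3]
opening: 0.0518
```

```bash
python3 -c "
from h import *
rep2()
s=camera('side');t=HUB+.06*np.array([.5,-.866]);crop(s,310,165,110,6,'pics/p8.png',[(circ(t,.0095,.137),(255,0,255))])"
```

```text
t 20.35 e [ 0.5675 -0.0911  0.1091] yaw 40.7 q6 39.8 F tool [-0.9 -0.4 -0.3]
touch: ang -52.3 turned 352.3 y mm -1.9 misal 3.1 level [-0.95 -0.11]
handle@26 in tool [ 77.6 -46.5   0.9]
```

View pics/p8.png

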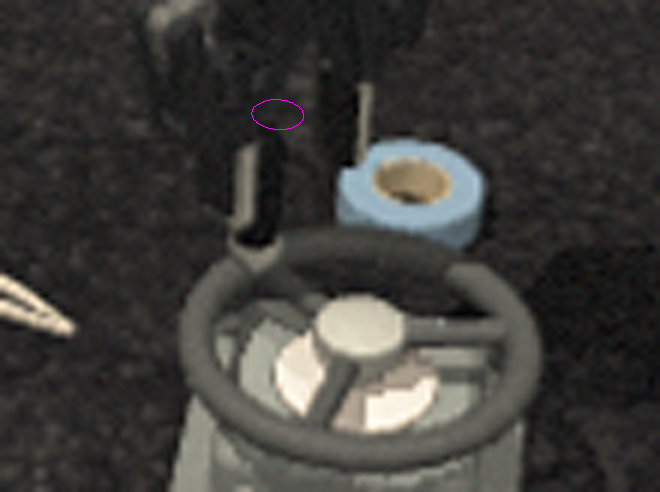

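Request:
play_rows(rows=[[0.4, [-0.25, -0.05, 0], [0, 0, 2]], [0.4, [-0.25, -0.05, 0], [0, 0, 2]], [0.4, [-0.12, -0.02, 0], [0, 0, 1]], [0.4, [0, 0, 0], [0, 0, 0]]])

```text
time: 20.8
ee_pos: [0.563, -0.0934, 0.1093]
tcp_rot: [-179.0, -0.1, 36.1]
wrist_force: [-0.0, 1.1, -0.1]
opening: 0.0511
```

```bash
python3 -c "
from h import *
rep2()
s=camera('side');crop(s,310,165,110,6,'pics/p9.png')
a=cv2.imread('pics/crop_s.png');b=cv2.imread('pics/p9.png');cv2.imwrite('pics/p9b.png',cv2.addWeighted(a,.5,b,.5,0))"
```

```text
t 20.8 e [ 0.563  -0.0934  0.1093] yaw 36.1 q6 44.1 F tool [ 0.7 -0.9  0.1]
touch: ang -57.3 turned 357.3 y mm -2.5 misal 3.3 level [-0.96 -0.12]
handle@26 in tool [ 78.6 -51.9   1. ]
```

View pics/p9.png

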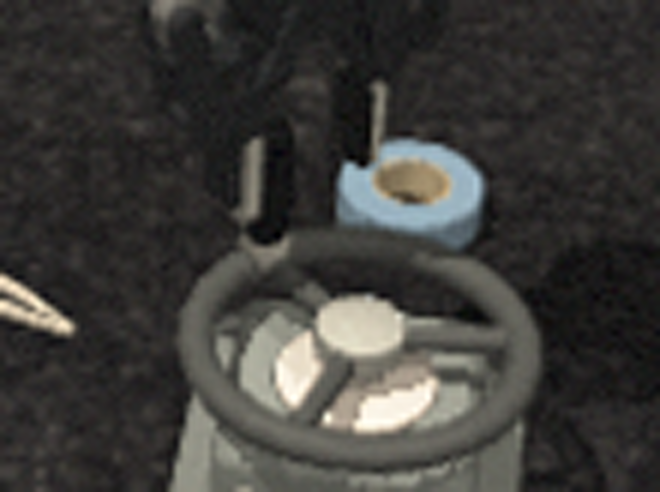

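View pics/p9b.png

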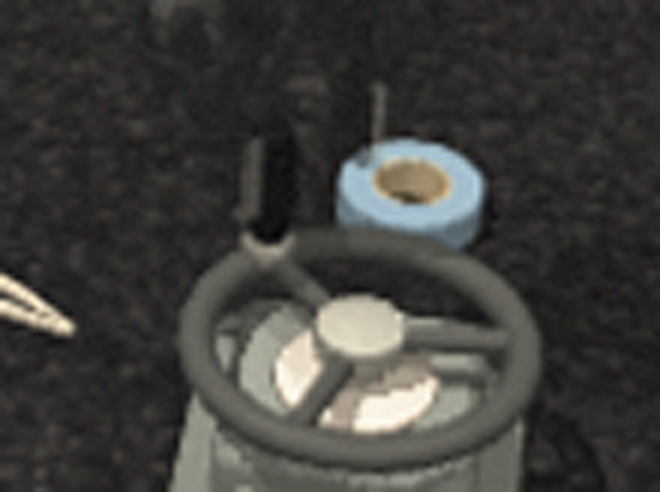

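The wheel overlays its start picture almost exactly: the handle base is near (267,243) in both and the spokes coincide. Backing off and lifting clear.

Request:
play_rows(rows=[[0.4, [0.4, 0.0, 0], [0, 0, 0]], [0.4, [0.6, 0.0, 0], [0, 0, 0]], [0.4, [0.4, -0.1, 0], [0, 0, 0]], [0.4, [0, 0, 0], [0, 0, 0]], [0.4, [0, 0, -1.5], [0, 0, 0]], [0.4, [0, 0, -2.5], [0, 0, 0]], [0.4, [0, 0, -3], [0, 0, 0]], [0.4, [0, 0, -4], [0, 0, 0]], [0.4, [0, 0, -3], [0, 0, 0]], [0.4, [0, 0, 0], [0, 0, 0]]])

```text
time: 21.85
ee_pos: [0.5748, -0.0856, 0.259]
tcp_rot: [-179.1, -0.1, 36.3]
wrist_force: [1.2, -0.3, -0.6]
opening: 0.0513
```

```bash
python3 -c "
from h import *
rep2()"
```

```text
t 21.85 e [ 0.5748 -0.0856  0.259 ] yaw 36.3 q6 44.9 F tool [0.8 0.9 0.5]
touch: ang -43.6 turned 343.6 y mm -4.0 misal -10.2 level [-0.89 -0.07]
handle@26 in tool [ 64.6 -52.4   0.9]
```

Request:
play_rows(rows=[[0.4, [0.3, -4.6, 0], [0, 0, 0]], [0.4, [0.3, -4.6, 0], [0, 0, 0]], [0.4, [0.3, -4.6, 0], [0, 0, 0]], [0.4, [0.3, -4.6, 0], [0, 0, 0]], [0.4, [0.3, -4.6, 0], [0, 0, 0]], [0.4, [0.3, -4.6, 0], [0, 0, 0]], [0.4, [0.3, -4.6, 0], [0, 0, 0]], [0.4, [0.3, -4.6, 0], [0, 0, 0]], [0.4, [0.3, -4.6, 0], [0, 0, 0]], [0.4, [0.3, -4.6, 0], [0, 0, 0]], [0.4, [0, 0, 0], [0, 0, 0]], [0.4, [0, 0, 0], [0, 0, 0]]])

```text
time: 23.05
ee_pos: [0.3156, 0.3147, 0.2684]
tcp_rot: [-179.2, -0.3, 36.2]
wrist_force: [-0.0, -0.5, 1.0]
opening: 0.0511
```

```bash
python3 -c "
from h import *
c=camera('top');s=camera('side')
crop(c,240,190,120,6,'pics/e_t.png');crop(s,310,165,110,6,'pics/e_s.png')
for n,k in (('t','top'),('s','side')):
    a=cv2.imread(f'pics/crop_{n}.png');b=cv2.imread(f'pics/e_{n}.png')
    cv2.imwrite(f'pics/e2_{n}.png',np.hstack([b,cv2.absdiff(a,b)])[:, :] if 0 else b); cv2.imwrite(f'pics/d_{n}.png',cv2.absdiff(a,b))
for n,cc in (('top',c),('side',s)):
    a=cv2.imread(f'pics/{n}0.png');b=np.ascontiguousarray(cc['img'][:,:,::-1]);cv2.imwrite(f'pics/diff_{n}.png',cv2.absdiff(a,b)*2);cv2.imwrite(f'pics/end_{n}.png',b)
"
```

```text
(no output)
```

View pics/e_t.png

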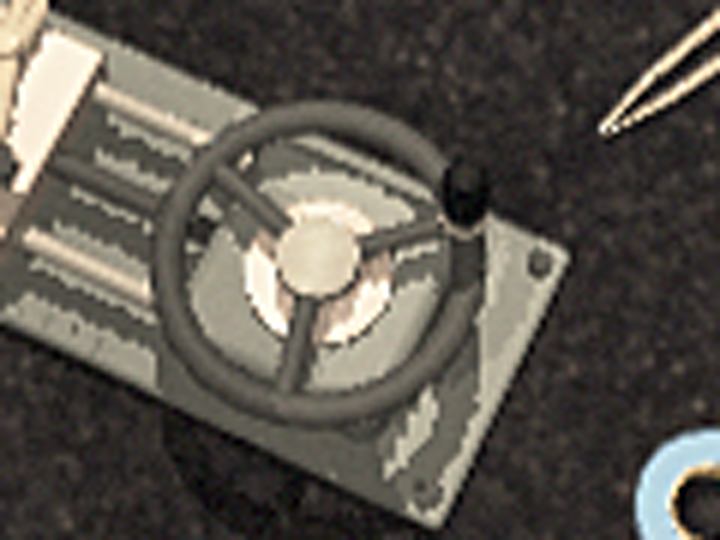

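View pics/d_t.png

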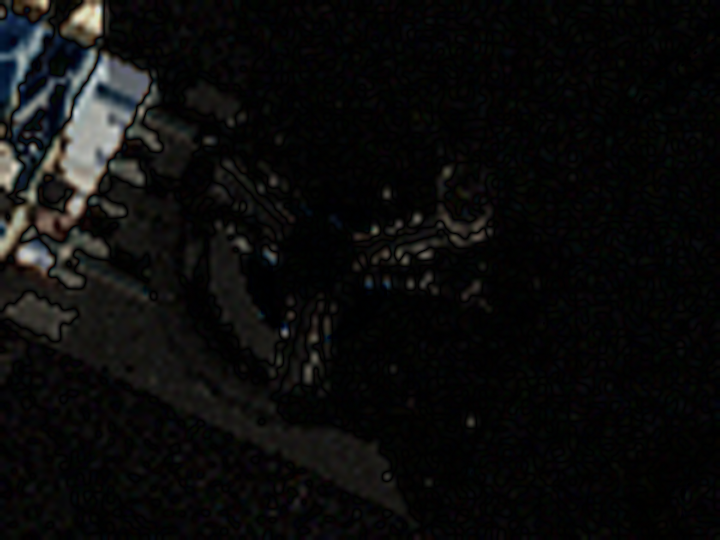

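View pics/diff_side.png

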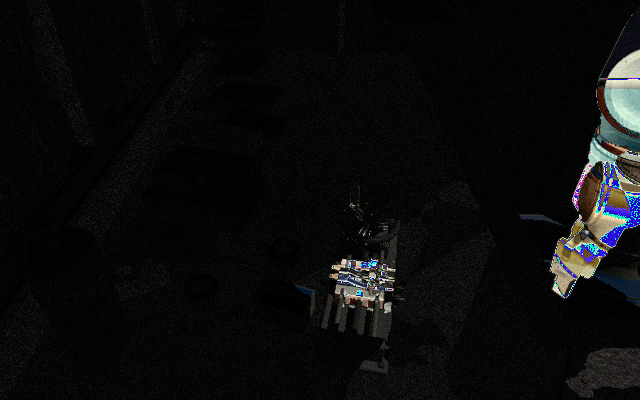

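View pics/diff_top.png

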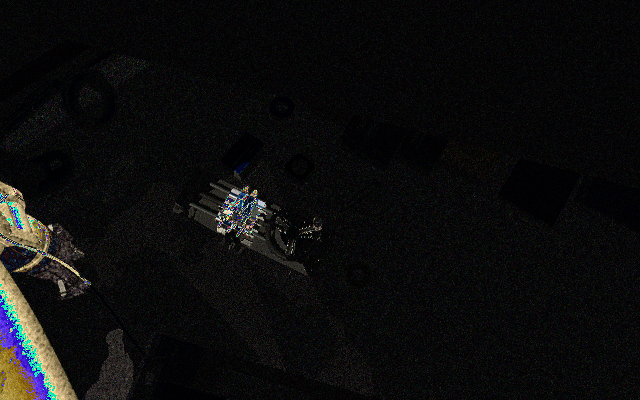

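```bash
python3 -c "
from h import *
print(job_done(), get_obs()['wrist_force'])"
```

```text
the job is handed in; nothing more can be done
the job is handed in; nothing more can be done
```

I turned the wheel clockwise through one full turn and handed the job in at about 23 s; no verdict was reported. I pushed the handle with a loosely straddling finger pad. After about 270° I lifted clear, turned the wrist back, came down again and pushed the rest.

**Last checks**
- **Handle position:** in both cameras it is within about 1–2 mm of its start picture.
- **Carriage:** it moved about 20–24 mm along the rails, estimated roughly from pixels. That fits one turn, but this estimate alone can't confirm the 22–26 mm limit.
- **Loose things:** the tape roll, forceps, timer and carton show no change in the before/after pictures.
- **Force:** the wrist readings between moves showed at most about 3.5 N while pushing. I did not see the contact force itself.
- **Arm:** it stands well clear of everything and touches nothing.

**Disagreements**
- **Cameras:** at the start, the two cameras disagreed by about 10 mm on the wheel hub's position. I used a triangulated compromise, and the handle then met the pads where that predicted.
- **Wheel angle:** at the end, the arm's position put the wheel at about 357°, while the start and end pictures match to about 1°. Both are within the 11° allowed.

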